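# Bring the amplifier board under the inspection camera on its locking slide

## Robot

A 6-joint arm with a two-finger parallel gripper is mounted at the origin on the work surface. World frame = base frame: x ahead of the robot, y to its left, z up, the work surface at z = 0. Lengths are in mm, angles in rad, forces in N, time in s.
With the tool pointing down it reaches from about 350 to 775 mm from the base axis. Payload 7.3 kg.
Tool frame: the origin (TCP) lies midway between the tips of the shut fingers; the grasp point (between the pads) lies 19 mm behind it; z points along the fingers, y is the line along which they close (so a half turn about z gives the same grasp; the last joint's range is limited). The gripper opens to 92 mm and grips with 3 to 60 N. Pads are 19 mm wide; open, the fingers measure 130 mm over their backs; the gripper's body (75 mm by 190 mm) begins 47 mm behind the grasp point.
Start: joints at [-1.477, 0.342, 1.524, -0, 1.275, -0.146], TCP at [124.713, -509.992, 226.741] pointing down, gripper open.
Joint ranges: [-2.53, 2.53], [-0.77, 2.02], [0.04, 2.7], [-1, 4.14], [0.28, 2.66], [-3.11, 3.11]. Speed limits (rad/s): [2.57, 2.57, 3.14, 3.14, 3.14, 3.14].

## Interface

Orientations are given as [roll, pitch, yaw] about the fixed x, y, z axes, in that order (R = Rz(yaw) Ry(pitch) Rx(roll)).
In Python, from plant import get_obs, capture, camera_model, close_job, search_frame, regions_of, pinpoint gives the robot as it stands. The module is installed in compiled form; this text tells all that it offers.
- The arm moves only by the shell command python3 -m pendant 'ROWS'. ROWS is JSON, one flat list of numbers, 7 for each row, row after row: the shift along the tool's x, y, z in units of 30 mm (1.0 is 30 mm), then the turn, a rotation vector about the tool's x, y, z in units of 4 degrees (1.0 is 4 degrees), then the closure, from -1 (fully open) to 1 (shut), so that 0 is half open. In form: [dx, dy, dz, wx, wy, wz, gripper, dx, dy, dz, wx, wy, wz, gripper, ...]. A call has 1 to 12 rows; each row shifts and turns the commanded pose from where the row before left it, along the tool's axes as they then stand; what a row does not reach is not made up. A row lasts 1/10 s, in which the tool goes at most 50 mm and 8.59 degrees, less where a joint would pass 70% of its speed; a pose out of reach is approached as far as the arm can. A call with a number of a shift or a turn outside -1 to 1 is refused whole. A call with a gripper value outside its range is refused whole. The fingers move at their own pace and stop on an object; the grip force is fixed at half the most. Time passes only in rows, so rows that do not move let the fingers close. It gives the time, the measured TCP pose, the force, the opening and the grip force at its end, in the units of the state.
- get_obs(): the state, without advancing time (a new reading comes with each control period).
- capture(name): name is "scene" or "top"; returns the picture (480x640x3 uint8, red, green, blue); there is no depth.
- camera_model(name): a dict with "fov_y" (degrees; the focal length in pixels is half the picture's height over the tangent of half this angle, whatever the lens; pixels are square), "cx", "cy" (the principal point, pixels), "pose" (4x4, takes a point from camera to world coordinates). Camera axes: x right, y up, looking along -z (the intrinsics and any distortion apply to the point x, -y, -z); pixel columns grow to the right and rows downward; lengths in mm; the calibration is good to about 2 mm. A picture is of the moment at which its call begins. camera_model takes no time and is no camera call.
- close_job(): hands the job in; it is judged then, once.
Trained networks look in the newest picture that a camera, given by its name, has taken for a name from the list of things; names that differ only in an ending like _2 or _b are one class to them, and where a whole thing is asked for, a point or a joint stands for the part that bears it (a point fixed in the world has none). Each returns a list of dicts, best first, with "score" (0 to 1); they miss things now and then, are a little off and sometimes report something else, mostly with a low value. They report only what shows in the picture. A call takes as long as a camera call.
- search_frame(camera, thing): "location" ([column, row] in pixels, amid what is visible of it).
- regions_of(camera, thing): "pixels" (480x640 bool, what is visible of it) and "location" ([column, row] in pixels, amid what is visible of it).
- pinpoint(camera, thing): "location" ([column, row] in pixels: a listed point, or the origin of a listed thing).
The state is a dict: "time": time; "joint_positions": joint angles; "dq": joint speeds; "tau": joint torques, N m; "tool_pos": TCP position; "tcp_rot": TCP orientation; "contact_force": force on the tool from outside, world axes, zero at the start; "moment": the same for the moment, N m; "grip_width": finger opening in mm; "finger_force": force on a finger pad.
Only numpy, scipy, OpenCV 4.12 (cv2) and the standard library are available. Lean on these libraries where they do the work, as an engineer would, in place of code of your own. Each camera call takes 0.05 s, during which the arm holds its last target. There are 200 camera calls.

## Task

Bring the amplifier board under the inspection camera: press the black lock button on the front of the slide's shuttle and, holding it down all the way, push the shuttle along its rails until it rests against the end stop at the camera's end, then let the button spring up so that the shuttle locks there. The board rides along in its cradle: do not touch it or lift it, and leave the other things on the bench where they are.

Things in the scene. Friction and masses are not known exactly. Their poses are not given: they have to be found in the camera images.
- slide: Fixed aluminium inspection slide: base plate 170 x 400 mm (x, y), two guide rods along y, end blocks with rubber buffers, a rack of steel pins along the front, and a camera on a post behind the +y end. Origin: centre of the underside, on the bench; +y along the rails towards the camera's end stop, x from the button's side to the post (at 180, 85 mm, 275 tall; the camera's lower end at 110, 85, 200 mm up).
- shuttle (a joint): Shuttle position along the rails (slide's +y), m: 0 at the far end, 0.170 at the end stop under the camera. Runs easily (about 0.5 N) while the lock button is down. Button up: held fast to about 1 mm, as teeth on the button stand between the rack pins (places every 10 mm, one exactly at the end stop; at first the teeth may rest on the pins and snap into the next gaps).
- shuttle_mid (a point): Centre of the cradle on the shuttle, 62 mm above the bench, level with the board's underside; axes as the slide's. The shuttle (1.6 kg) is a steel plate 112 x 150 mm (x, y) with black edge rails; in front of it, centred at x = -92 mm from here, is an aluminium thumb block 42 x 46 mm, top 62 mm above the bench, that carries the lock button.
- lock_top (a point): Centre of the top of the lock button, a ribbed black cap 30 x 34 mm (x, y); axes as the slide's. At rest 74 mm above the bench, 12 mm above the thumb block; moves with shuttle and press. On its +y side the shuttle has a fixed upright lip, 6 mm thick, 36 mm wide, inner face 18.5 mm from the button's centre, top 86 mm above the bench: a fingertip on the button pushes the shuttle by it.
- lock (a joint): How far the lock button is pressed down, in m: 0 up (locked), 0.009 fully down. A spring returns it: about 3 N to start it, 6 N to hold it fully down. Its teeth are out of the rack from 0.0065 m on.
- board: Amplifier board: blue circuit board 96 x 130 mm (x, y), 2 mm thick, with parts up to 28 mm tall, about 0.2 kg, lying in the shuttle's cradle: its edges are held sideways by the cradle's rails, upwards it is free. Origin at the centre of its underside; axes as the slide's.
- capacitor: Bystander: a loose electrolytic capacitor standing on the bench in front of the slide, 30 mm across and 43 mm tall, light; origin at the centre of its underside.
- inlet: Bystander: a loose black mains inlet socket, 50 x 60 mm and 30 mm tall, in front of the slide; origin at the centre of its underside.
- screwdriver: Bystander: a loose screwdriver, 190 mm long, lying beyond the slide's -y end; origin under its middle, x along it.
- meter: Bystander: a loose dark hand meter lying on its back beyond the slide's +y end, 150 x 76 mm, 45 mm tall with its dial; origin at the centre of its underside.
- solder_tube: Bystander: a loose pale tube of solder lying in front of the slide near its -y end, 120 mm long and 15 mm thick; origin under its middle, x along it.

How it is judged (in metres and radians):
On the way, in this order (a step that is already met when the one before it is completed fails the run):
1. the lock button is pressed down with the shuttle still where it stood (value of joint lock above 0.007 m and distance of shuttle_mid from where it was at the start of the episode below 0.02 m), for 0.1 s.
2. the shuttle is at the end stop, the button still held down (value of joint shuttle above 0.168 m and value of joint lock above 0.006 m), for 0.1 s.
At the end, for the whole second after the job is handed in: The shuttle stands at the end stop (within 2 mm), locked: the button is back up (within 1.5 mm) and nothing moves; the board lies flat in its cradle, within 5 mm of its centre; the bystanders are within 20 mm of where they were (value of joint shuttle above 0.168 m and value of joint lock below 0.0015 m and velocity of joint shuttle between -0.005 and 0.005 m/s and z of board in the frame of shuttle_mid below 0.002 m and horizontal distance between board and shuttle_mid below 0.005 m and angle between board's own z axis and vertical below 0.03 rad); the robot touches nothing.
It fails at once if the lock button is let up on the way (distance of shuttle_mid from where it was at the start of the episode above 0.02 m and value of joint shuttle below 0.162 m and value of joint lock below 0.003 m).
It fails at once if the robot touches the board (contact force between any of the fingers, the arm and board above 0.5 N).
It fails at once if the board is lifted or tipped out of its cradle (z of board in the frame of shuttle_mid above 0.006 m or angle between board's own z axis and vertical above 0.1 rad).
It fails at once if another thing on the bench is shifted or lifted (distance of any of capacitor, inlet, screwdriver, meter, solder_tube from where it was at the start of the episode above 0.02 m).
It also fails if it takes over 38 s, if anything falls off the work surface, if the arm or the gripper's body presses on something with over 40 N, if the wrist force passes 120 N, or if a joint passes its speed limit or range.

## Working session

There is one attempt and no reset: what is moved stays moved. The work goes in short steps, Python scripts to look and compute and a shell command to move; the robot and the scene stay as the last step left them, time stands still between calls to the robot, and variables do not carry over. Pictures are saved under pics/ and viewed, at most 10 in all, crops included, and the job is handed in when it is done.

```bash
mkdir -p pics
cat > h.py <<'E'
import numpy as np, cv2
from plant import *
def ray(cam,px):
    m=camera_model(cam); f=240/np.tan(np.radians(m["fov_y"])/2); P=np.array(m["pose"])
    d=P[:3,:3]@np.array([(px[0]-m["cx"])/f,-(px[1]-m["cy"])/f,-1]); return P[:3,3],d
def onz(cam,px,z):
    o,d=ray(cam,px); return o+d*(z-o[2])/d[2]
def proj(cam,p):
    m=camera_model(cam); f=240/np.tan(np.radians(m["fov_y"])/2); P=np.array(m["pose"])
    c=P[:3,:3].T@(np.array(p)-P[:3,3]); return [m["cx"]-f*c[0]/c[2], m["cy"]+f*c[1]/c[2]]
E
python3 - <<'E'
from h import *
np.set_printoptions(precision=1,suppress=True)
o=get_obs(); print(o)
for c in("scene","top"):
    print({k:v for k,v in camera_model(c).items()})
    cv2.imwrite(f"pics/{c}0.png",capture(c)[:,:,::-1])
    for t,z in(("lock_top",74),("shuttle_mid",62),("slide",0),("board",62),("capacitor",0),("inlet",0),("meter",0),("solder_tube",0),("screwdriver",0)):
        for r in pinpoint(c,t)[:2]: print(c,t,round(r["score"],2),np.array(r["location"]),onz(c,r["location"],z))
E
```

```text
{'time': 0.0, 'joint_positions': array([-1.5,  0.3,  1.5,  0. ,  1.3, -0.1]), 'dq': array([ 0.,  0., -0.,  0., -0.,  0.]), 'tau': array([  0. , -43.1, -24.4,   0.1,   0.1,  -0. ]), 'tool_pos': array([ 124.7, -509.6,  226. ]), 'tcp_rot': array([-3.1, -0. ,  0.2]), 'contact_force': array([-0.2,  0. ,  0.5]), 'moment': array([ 0., -0.,  0.]), 'finger_force': 0.0, 'grip_width': 91.93366548053129}
{'fov_y': 45.789935344398366, 'cx': 319.95575135652496, 'cy': 239.67249159307593, 'pose': array([[ -0.9,  -0.3,   0.3, 931.9],
       [  0.4,  -0.6,   0.7, 773.5],
       [ -0. ,   0.8,   0.6, 704.4],
       [  0. ,   0. ,   0. ,   1. ]])}
scene lock_top 0.59 [324.4 213.6] [541.7   7.6  74. ]
scene shuttle_mid 0.81 [277.2 232.2] [637.4   4.8  62. ]
scene shuttle_mid 0.23 [324.8 205. ] [520.8 -31.9  62. ]
scene slide 0.88 [291.4 273.8] [634.9  56.6   0. ]
scene board 0.9 [281.4 239.6] [639.3  28.2  62. ]
scene board 0.67 [291.3 275.3] [662.7 123.   62. ]
scene capacitor 0.58 [358.2 246. ] [485.8  42.5   0. ]
scene capacitor 0.17 [405.3 290.9] [473.4 189.4   0. ]
scene inlet 0.58 [407.3 291.4] [47
[... 408 characters left out ...]
  0. ,   0.2,   1. , 992.7],
       [  0. ,   0. ,   0. ,   1. ]])}
top lock_top 0.69 [341.6 243.5] [541.9  11.9  74. ]
top shuttle_mid 0.81 [338.6 201.1] [633.2  15.7  62. ]
top slide 0.91 [316.8 205.9] [639.4  60.5   0. ]
top board 0.84 [336.2 195.4] [645.5  20.4  62. ]
top capacitor 0.71 [259.2 281.6] [473.8 184.7   0. ]
top capacitor 0.58 [330.6 273.4] [490.   32.2   0. ]
top inlet 0.71 [258.2 283.5] [469.8 186.7   0. ]
top meter 0.73 [194.7 209.5] [633.1 328.3   0. ]
top solder_tube 0.6 [397.7 279.2] [ 476.2 -111.4    0. ]
top solder_tube 0.46 [342.6 243.2] [555.4   5.2   0. ]
top screwdriver 0.9 [431.7 187. ] [ 681.2 -196.4    0. ]
top screwdriver 0.36 [263.2 281.8] [473.3 176.2   0. ]
```

View pics/scene0.png

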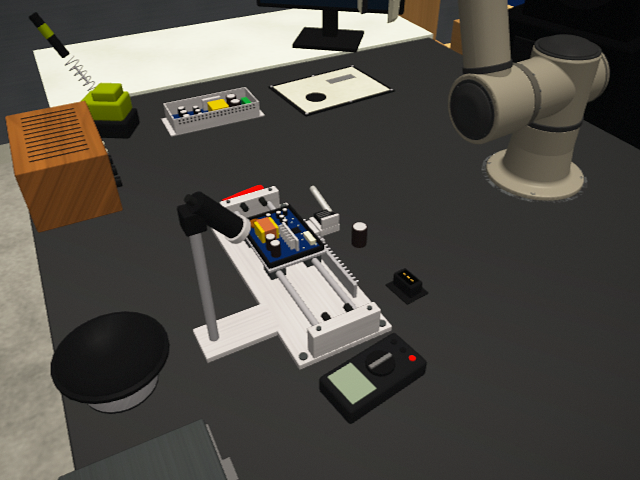

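View pics/top0.png

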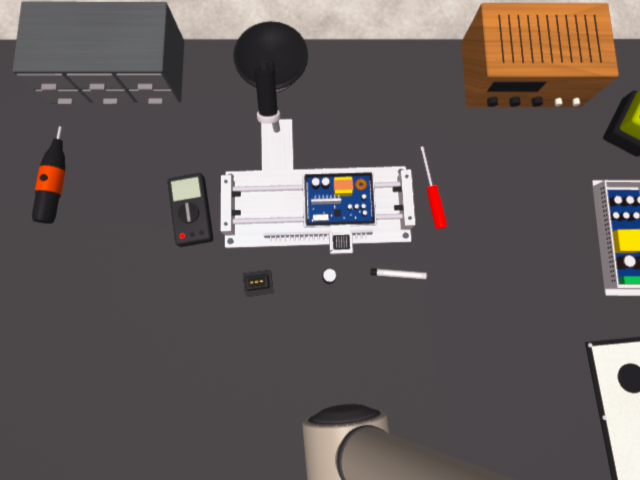

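Scene: the slide stands along world +y with the shuttle near its -y end. Top view: button at (341,243), lip left of it, capacitor at (330,275). Next I refine the yaw and the button's position.

Run:
```python
from h import *
np.set_printoptions(precision=2,suppress=True)
print(get_obs()["tcp_rot"])
A=capture("top");B=capture("scene")
for t,z in(("board",64),("slide",10)):
    r=regions_of("top",t)[0]; m=r["pixels"].astype(np.uint8); 
    c=max(cv2.findContours(m,0,1)[0],key=cv2.contourArea); bx=cv2.boxPoints(cv2.minAreaRect(c))
    w=np.array([onz("top",p,z) for p in bx]); print(t,r["score"],bx.tolist(),w)
    e=np.roll(w,-1,0)-w
    for v in e: print(np.linalg.norm(v),np.degrees(np.arctan2(v[1],v[0])))
r=[(c,pinpoint(c,"lock_top")[0]["location"]) for c in("top","scene")]
M=np.zeros((3,3));b=np.zeros(3)
for c,p in r:
    o,d=ray(c,p);d/=np.linalg.norm(d);Q=np.eye(3)-np.outer(d,d);M+=Q;b+=Q@o
print("tri",np.linalg.solve(M,b),r)
# front edge of base plate in top picture
g=cv2.cvtColor(A,cv2.COLOR_RGB2GRAY).astype(int)
pts=[]
for x in list(range(245,325,5))+list(range(360,405,5)):
    col=g[225:262,x]; i=np.argmin(np.diff(col)); pts.append((x,225+i+.5))
w=np.array([onz("top",p,8) for p in pts]); print(np.array(pts)[:,1]); 
k=np.polyfit(w[:,1],w[:,0],1);print("front edge dx/dy",k)
a=cv2.resize(A[170:260,215:425],None,fx=3.8,fy=3.8,interpolation=2)[:300]
b=cv2.resize(B[185:265,250:400],None,fx=3.6,fy=3.6,interpolation=2)[:290]
im=np.zeros((600,800,3),np.uint8); im[:a.shape[0],:a.shape[1]]=a; im[300:300+b.shape[0],:b.shape[1]]=b
cv2.imwrite("pics/c1.png",im[:,:,::-1])
```

```text
[3.14 0.   0.24]
board 0.7 [[306.6731872558594, 177.5414581298828], [369.7990417480469, 175.5687713623047], [371.2058410644531, 220.58729553222656], [308.0799865722656, 222.5599822998047]] [[684.    81.59  64.  ]
 [687.55 -50.61  64.  ]
 [590.89 -50.49  64.  ]
 [587.7   79.14  64.  ]]
132.2468918119357 -88.46216388876464
96.66308025770418 179.92478371115055
129.66620389130512 91.40990549619325
96.335357322051 1.4545751478358007
slide 0.58 [[216.332275390625, 246.34927368164062], [229.06048583984375, 57.244449615478516], [424.40625, 70.39273071289062], [411.67803955078125, 259.49755859375]] [[ 549.05  276.15   10.  ]
 [ 995.06  261.61   10.  ]
 [ 960.72 -192.95   10.  ]
 [ 517.1  -141.43   10.  ]]
446.24445807457346 -1.8675079475291894
455.85621668684644 -94.32002530982064
446.6074646276124 173.37447985775646
418.7950233589515 85.62384873798648
tri [540.69   7.65  66.64] [('top', [342.7, 245.9]), ('scene', [323.4, 216.3])]
[246.5 246.5 246.5 246.5 245.5 245.5 245.5 245.5 245.5 245.5 244.5 244.5
 244.5 244.5 244.5 244.5 242.5 242.5 242.5 242.5 242.5 242.5 241.5 241.5
 241.5]
front edge dx/dy [ -0.03 553.74]
```

View pics/c1.png

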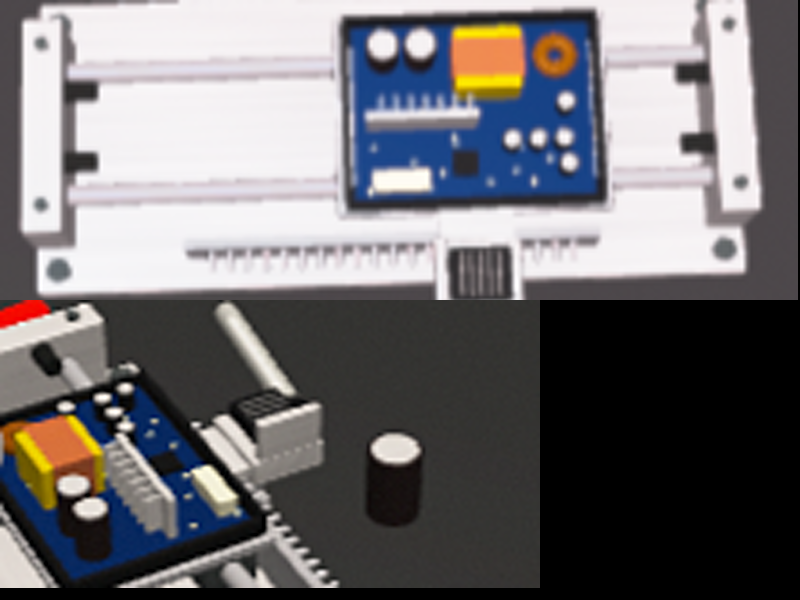

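The cap's centre is about (544, 12) at z = 74. The slide's yaw is about 0.027 rad, and the shuttle is about 129 mm from the stop. I'll align the yaw, shut the fingers and move over.

```bash
python3 -m pendant '[0,0,0,0,0,1,1, 0,0,0,0,0,1,1, 0,0,0,0,0,1,1, 0,0,0,0,0,0.05,1, 0.8,-0.94,0,0,0,0,1, 0.8,-0.94,0,0,0,0,1, 0.8,-0.94,0,0,0,0,1, 0.8,-0.94,0,0,0,0,1, 0.8,-0.94,0,0,0,0,1, 0.8,-0.94,0,0,0,0,1, 0.8,-0.94,0,0,0,0,1, 0.8,-0.94,0,0,0,0,1]'
python3 -m pendant '[0.8,-0.94,0,0,0,0,1, 0.8,-0.94,0,0,0,0,1, 0.8,-0.94,0,0,0,0,1, 0.8,-0.94,0,0,0,0,1, 0.8,-0.94,0,0,0,0,1, 0.8,-0.94,0,0,0,0,1, 0.8,-0.94,0,0,0,0,1, 0.8,-0.94,0,0,0,0,1, 0.8,-0.94,0,0,0,0,1, 0.8,-0.94,0,0,0,0,1, 0,0,0,0,0,0,1, 0,0,0,0,0,0,1]'
```

```text
time: 2.5
tool_pos: [311.3, -278.1, 226.9]
tcp_rot: [3.141, -0.0, 0.029]
contact_force: [0.8, -1.0, -0.4]
grip_width: 2.0
finger_force: 0.0
time: 3.7
tool_pos: [542.8, 9.5, 226.3]
tcp_rot: [3.141, 0.001, 0.03]
contact_force: [0.6, 0.1, 0.2]
grip_width: 0.3
finger_force: 0.0
```

```bash
python3 -m pendant '[0.03,0.1,0.8,0,0,0,1, 0,0,0.9,0,0,0,1, 0,0,0.9,0,0,0,1, 0,0,0.9,0,0,0,1, 0,0,0.8,0,0,0,1, 0,0,0,0,0,0,1, 0,0,0,0,0,0,1]'
python3 - <<'E'
from h import *
A=capture("top");B=capture("scene")
print(get_obs()["tool_pos"],proj("top",[543.6,7,97]),proj("scene",[543.6,7,97]),proj("scene",[544,12,74]))
a=cv2.resize(A[190:290,265:425],None,fx=3,fy=3,interpolation=2)
b=cv2.resize(B[160:260,270:400],None,fx=3,fy=3,interpolation=2)
im=np.zeros((600,480,3),np.uint8); im[:300,:480]=a; im[300:,:390]=b
cv2.imwrite("pics/c2.png",im[:,:,::-1])
E
```

```text
time: 4.4
tool_pos: [543.7, 5.2, 98.3]
tcp_rot: [3.141, 0.0, 0.026]
contact_force: [1.0, -0.1, 0.4]
grip_width: 1.0
finger_force: 0.0
[544.70313533   5.41444813  99.3280386 ] [np.float64(344.7537159849252), np.float64(240.59157575937115)] [np.float64(323.3565225746577), np.float64(203.66418270089852)] [np.float64(324.4019354008287), np.float64(215.1795740101243)]
```

View pics/c2.png

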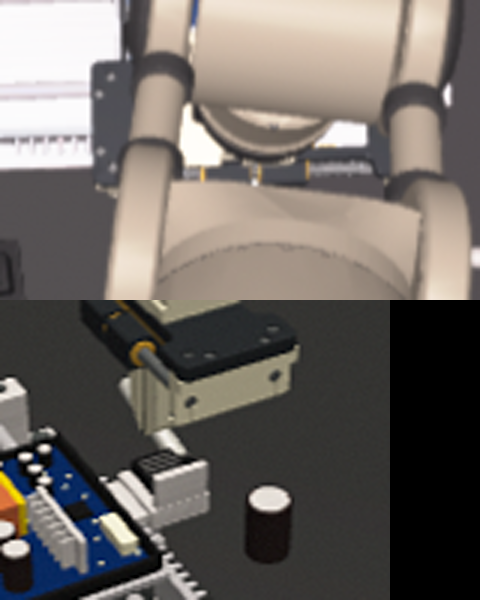

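The fingertip's lower end shows at crop (150,430), as projected. The cap is at (165,463), below it and on target. Next I press down.

```bash
python3 -m pendant '[0,-0.03,0.35,0,0,0,1, 0,0,0.3,0,0,0,1, 0,0,0.15,0,0,0,1, 0,0,0.15,0,0,0,1, 0,0,0,0,0,0,1, 0,0,0,0,0,0,1]'
```

```text
time: 5.1
tool_pos: [543.5, 7.0, 69.2]
tcp_rot: [3.142, 0.001, 0.027]
contact_force: [-2.5, 0.4, 3.9]
grip_width: 0.2
finger_force: 2.0
```

```bash
python3 -m pendant '[0,0,0.07,0,0,0,1, 0,0,0.07,0,0,0,1, 0,0,0.06,0,0,0,1, 0,0,0,0,0,0,1, 0,0,0,0,0,0,1]'
```

```text
time: 5.6
tool_pos: [543.9, 6.8, 64.8]
tcp_rot: [3.141, -0.001, 0.027]
contact_force: [-6.7, 0.2, 18.4]
grip_width: 0.2
finger_force: 8.8
```

```bash
python3 -m pendant '[0,-0.1,0,0,0,0,1, 0,-0.1,0,0,0,0,1, 0,-0.1,0,0,0,0,1, 0,-0.2,0,0,0,0,1, 0,-0.2,0,0,0,0,1, 0,-0.2,0,0,0,0,1, 0,-0.1,0,0,0,0,1, 0,0,0,0,0,0,1]'
```

```text
time: 6.4
tool_pos: [543.1, 37.4, 64.8]
tcp_rot: [3.142, -0.001, 0.027]
contact_force: [-7.6, 0.0, 17.0]
grip_width: 0.6
finger_force: 8.7
```

```bash
python3 -m pendant '[0,-0.2,0,0,0,0,1, 0,-0.3,0,0,0,0,1, 0,-0.3,0,0,0,0,1, 0,-0.3,0,0,0,0,1, 0,-0.3,0,0,0,0,1, 0,-0.3,0,0,0,0,1, 0,-0.3,0,0,0,0,1, 0,-0.3,0,0,0,0,1, 0,-0.2,0,0,0,0,1, 0,-0.1,0,0,0,0,1, 0,0,0,0,0,0,1]'
python3 - <<'E'
from h import *
B=capture("scene");o=get_obs();print(o["tool_pos"],o["contact_force"])
for t,z in(("lock_top",65),("shuttle_mid",62)):
    r=pinpoint("scene",t)
    if r: print(t,r[0]["score"],onz("scene",r[0]["location"],z))
cv2.imwrite("pics/c3.png",cv2.resize(B[150:350,180:440],None,fx=2.5,fy=2.5,interpolation=2)[:,:,::-1])
E
```

```text
time: 7.5
tool_pos: [541.1, 115.7, 64.8]
tcp_rot: [-3.141, -0.001, 0.028]
contact_force: [-7.1, 0.8, 17.1]
grip_width: 0.6
finger_force: 8.4
[541.12817386 115.47070957  64.79527092] [-7.70084719  0.05382167 16.69220353]
lock_top 0.41 [543.89404768 122.53183523  65.        ]
shuttle_mid 0.73 [627.91906303 121.30945748  62.        ]
```

View pics/c3.png

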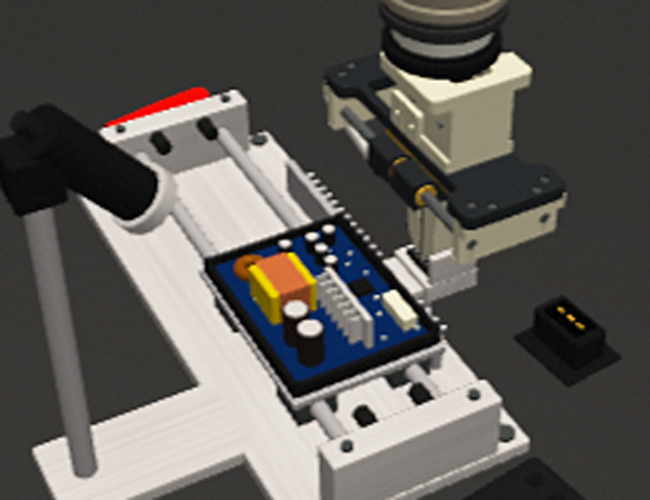

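The shuttle (crop about (325,305)) rides along under the fingertip, with the buffers still ahead of it at (360-420,405). I keep pushing in small steps until the stop resists.

```bash
python3 -m pendant '[0,-0.15,0,0,0,0,1, 0,-0.2,0,0,0,0,1, 0,-0.15,0,0,0,0,1, 0,-0.1,0,0,0,0,1, 0,-0.07,0,0,0,0,1, 0,0,0,0,0,0,1]'
python3 -m pendant '[0,-0.07,0,0,0,0,1, 0,-0.07,0,0,0,0,1, 0,0,0,0,0,0,1]'
```

```text
time: 8.25
tool_pos: [540.7, 135.6, 64.8]
tcp_rot: [-3.141, -0.001, 0.027]
contact_force: [-6.5, 0.8, 16.9]
grip_width: 0.5
finger_force: 8.2
time: 8.55
tool_pos: [540.7, 138.0, 64.8]
tcp_rot: [3.139, -0.001, 0.028]
contact_force: [-6.1, -5.9, 16.9]
grip_width: 0.1
finger_force: 8.4
```

```bash
python3 -m pendant '[0,-0.07,0,0,0,0,1, 0,-0.07,0,0,0,0,1, 0,0,0,0,0,0,1]'
python3 -m pendant '[0,-0.07,0,0,0,0,1, 0,-0.05,0,0,0,0,1, 0,0,0,0,0,0,1]'
```

```text
time: 8.85
tool_pos: [541.7, 142.0, 64.9]
tcp_rot: [3.139, -0.004, 0.027]
contact_force: [-3.1, -7.2, 14.0]
grip_width: 0.7
finger_force: 7.0
time: 9.15
tool_pos: [541.9, 144.2, 64.9]
tcp_rot: [3.137, -0.004, 0.027]
contact_force: [-2.0, -14.7, 14.1]
grip_width: -0.0
finger_force: 9.6
```

```bash
python3 -m pendant '[0,0,0,0,0,0,1, 0,0,0,0,0,0,1]'
python3 - <<'E'
from h import *
B=capture("scene")
for t,z in(("shuttle_mid",62),("slide",0)): print(t,[(r["score"],onz("scene",r["location"],z)) for r in pinpoint("scene",t)[:1]])
cv2.imwrite("pics/c4.png",cv2.resize(B[200:350,220:420],None,fx=3,fy=3,interpolation=2)[:,:,::-1])
E
```

```text
time: 9.35
tool_pos: [541.9, 144.3, 64.9]
tcp_rot: [3.138, -0.004, 0.027]
contact_force: [-2.0, -13.0, 14.5]
grip_width: 0.1
finger_force: 9.4
shuttle_mid [(0.91, array([636.16520576, 141.75701083,  62.        ]))]
slide [(0.68, array([633.80113778,  61.68183764,   0.        ]))]
```

View pics/c4.png

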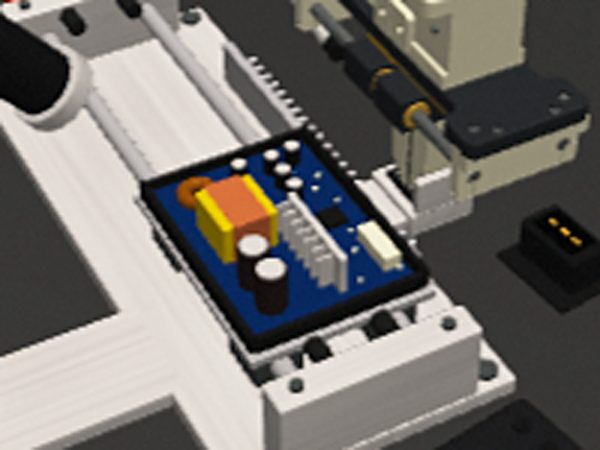

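The shuttle meets the buffers at (318,345) and (383,322), and the wrist feels 13 N against the lip. I lift with a slight push kept on.

```bash
python3 -m pendant '[0,0,-0.1,0,0,0,1, 0,0,-0.1,0,0,0,1, 0,0,-0.1,0,0,0,1, 0,0,-0.1,0,0,0,1, 0,0,0,0,0,0,1, 0,0.2,-0.1,0,0,0,1, 0,0,-0.5,0,0,0,1, 0,0,-1,0,0,0,1, 0,0,-1,0,0,0,1, 0,0,-1,0,0,0,1, 0,0,0,0,0,0,1, 0,0,0,0,0,0,1]'
python3 -m pendant '[-1,0,-0.5,0,0,0,1, -1,0,-0.5,0,0,0,1, -1,0,0,0,0,0,1, 0,0,0,0,0,0,1, 0,0,0,0,0,0,1]'
python3 - <<'E'
from h import *
B=capture("scene")
for t,z in(("shuttle_mid",62),("lock_top",74)): print(t,[(r["score"],onz("scene",r["location"],z)) for r in pinpoint("scene",t)[:1]])
cv2.imwrite("pics/c5.png",cv2.resize(B[200:350,220:420],None,fx=4,fy=4,interpolation=2)[:,:,::-1])
E
```

```text
time: 10.7
tool_pos: [540.3, 141.0, 183.4]
tcp_rot: [-3.141, -0.001, 0.027]
contact_force: [-0.6, 0.7, -0.1]
grip_width: 0.7
finger_force: 0.0
time: 11.2
tool_pos: [449.9, 138.6, 212.4]
tcp_rot: [3.141, 0.001, 0.027]
contact_force: [0.1, 0.3, 0.4]
grip_width: 0.5
finger_force: 0.0
shuttle_mid [(0.76, array([636.33072509, 145.51412593,  62.        ]))]
lock_top [(0.6, array([539.97952672, 139.4605402 ,  74.        ]))]
```

View pics/c5.png

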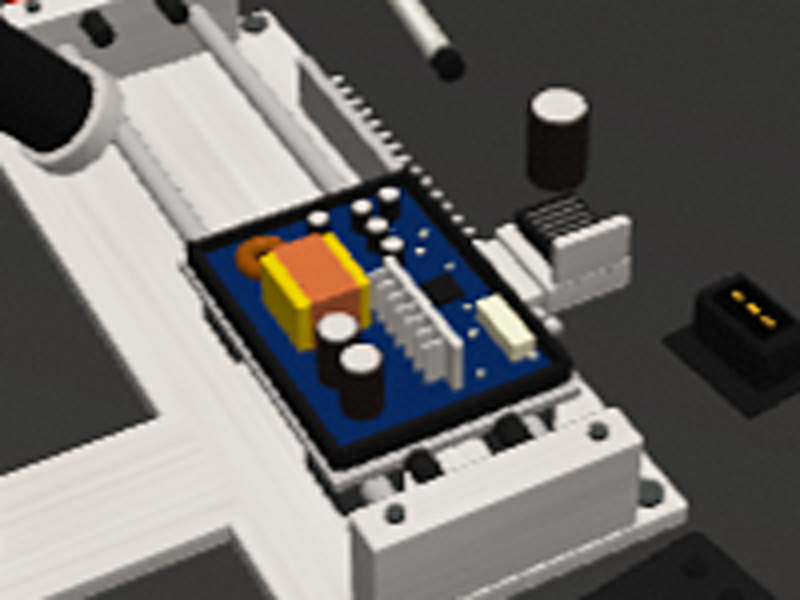

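The shuttle is in the same place as before the lift (corner (572,367)) and touches the buffers. The button is up at (560,220), and the other things stand undisturbed.

```bash
python3 -c "from plant import *; print(close_job())"
```

```text
the job is handed in; nothing more can be done
None
```

I pushed the shuttle to the camera's end stop with the button held down and let the button up, so by the last picture it is locked there with the board in its cradle and nothing else disturbed; the job is handed in, but no verdict came back.

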